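Raise the sieve shaker by four clicks and start it

ROBOT

A 7-joint arm with a two-finger parallel gripper is mounted at the origin on the work surface. World frame = base frame: x ahead of the robot, y to its left, z up, the work surface at z = 0. Lengths are in m, angles in rad, forces in N, time in s.
With the tool pointing down it reaches from about 0.4 to 0.85 m from the base axis. Payload 10.4 kg.
Tool frame: the origin (TCP) lies on the centre line of the jaws, within the pads' length; the fingertips stand 22 mm ahead of it and the grasp point (between the pads) lies 3 mm ahead of it; z points along the fingers, y is the line along which they close (so a half turn about z gives the same grasp; the last joint's range is limited). The gripper opens to 87 mm and grips with 3 to 60 N. Pads are 19 mm wide; open, the fingers measure 117 mm over their backs; the gripper's body (75 mm by 190 mm) begins 51 mm behind the grasp point.
Start: joints at [1.134, 0.332, -0.065, 1.46, 0.022, 1.35, -0.088], TCP at [0.251, -0.572, 0.245] pointing down, gripper open.
Joint ranges: [-2.6, 2.6], [-0.5, 2.12], [-1.47, 1.34], [0.16, 2.42], [-1.27, 4.41], [0.06, 2.06], [-2.6, 2.6]. Speed limits (rad/s): [2.22, 2.22, 2.79, 2.79, 3.14, 3.14, 3.14].

INTERFACE

Orientations are given as a unit quaternion [x, y, z, w].
In Python, from bench import r gives the robot as it stands.
- The arm moves only by the shell command python3 jog.py 'ROWS' [FORCE]. ROWS is a JSON list of rows, 1 to 12 of them, each of 5 numbers: dx, dy, dz in m, then a turn about the tool's z in rad, then the finger opening in m; each row is the pose to reach, as a shift and turn from the pose commanded when the command began, along the tool's axes at that moment; what a row does not reach only later rows make up. A row lasts 1/10 s, in which the tool goes at most 0.05 m and 0.15 rad, less where a joint would pass 70% of its speed; a pose out of reach is approached as far as the arm can. The fingers move at their own pace and stop on an object; FORCE is the grip in N (left out, the last holds). Time passes only in rows, so rows that do not move let the fingers close. It prints the time, the measured TCP pose, the force, the opening and the grip force at its end.
- r.read_state(): the state, without advancing time (a new reading comes with each control period).
- r.camera(name): name is "scene" or "top" or "wrist"; returns a dict with "img" (384x512x3 uint8, red, green, blue), "fx", "fy", "cx", "cy" (pixels), "pose" (4x4, takes a point from camera to world coordinates). Camera axes: x right, y down, z forward; pixel columns grow to the right and rows downward; lengths in m; the calibration is good to about 2 mm. A picture is of the moment at which its call begins. There is no depth.
- r.close_job(): hands the job in; it is judged then, once.
The state is a dict: "time": time; "joint_positions": joint angles; "joint_vel": joint speeds; "joint_torque": joint torques, N m; "ee_pos": TCP position; "eef_rot": TCP orientation; "ft_force": force on the tool from outside, world axes, zero at the start; "torque": the same for the moment, N m; "width": finger opening in m; "grip_force": force on a finger pad.
Only numpy, scipy, OpenCV 4.12 (cv2) and the standard library are available. Lean on these libraries where they do the work, as an engineer would, in place of code of your own. Each camera call takes 0.05 s, during which the arm holds its last target. There are 200 camera calls.

TASK

With a fingertip in its notch, gently push the black click-stop dial on the sieve shaker's control box round clockwise (seen from above) by exactly four clicks, neither going past the fourth click nor turning it back past its starting click; only then press the green start button all the way down with a fingertip and let it go. Lift or carry nothing, and leave the jar, weight, tray and other things standing about where they are.

Things in the scene. Friction and masses are not known exactly. Their poses are not given: they have to be found in the camera images.
- dial (a joint): the dial's angle in rad: 0 at the start (resting in a click), growing clockwise seen from above. One click is pi/6 (30 degrees): the dial rests at multiples of pi/6, resists up to midway to the next one (up to about 0.25 Nm, some 5 to 8 N of push in the notch), then snaps forward into it by itself. It can be turned either way, from -3.1 to 6.2
- dial_center (a point): the dial: a black disc 120 mm across with a small aluminium spot in its middle and one finger notch cut in its rim, turning about a vertical axis on a round dark base 146 mm across with twelve white marks 30 degrees apart. It stands on the control box. This point lies on the dial's axis on its top face, 91 mm above the work surface
- dial_notch (a point): a point on the orange floor of the finger notch, 40 mm from the dial's axis, midway between its walls; it turns with the dial, and the line from the axis to it is the notch's direction. The notch is a slot 46 mm wide with parallel walls (each 23 mm from this line) from 15 mm off the axis out to the rim, 17 mm deep, open outwards and upwards
- start (a joint): travel of the start button in m: 0 released, 0.006 fully pressed; it springs back. Its spring takes about 1.5 N to begin and 5 N fully down
- start_top (a point): centre of the top of the start button, a green round cap 32 mm diameter standing 10 mm out of a black ring, 77 mm above the work surface, pressed straight down. It stands on the control box, 150 mm from the dial's axis, on either side of it
- console: the sieve shaker's control box, white with a blue band, fixed to the bench (the tall shaker itself, fixed, stands to the robot's left at 0.48 m or more from its centre line): 200 (x) x 320 (y) x 55 mm tall; origin at the centre of its underside. Dial and button stand on its top at y = +75 mm and -75 mm of its frame, either way round
- jar: bystander, leave alone: a small glass sample jar with white cap, 32 mm diameter, 45 mm tall, standing on the box between dial and button towards the far edge; origin at the centre of its underside
- weight: bystander, leave alone: a small brass weight with a knob, 24 mm diameter, 36 mm tall, standing on the box between dial and button towards the robot; origin at the centre of its underside
- tray: bystander, leave alone: a white enamel tray 300 x 200 x 28 mm to the robot's right; origin at the centre of its underside
- brush: bystander, leave alone: a 200 mm long wooden-handled brush lying in the tray (origin at its middle, x towards the bristles)
- mug: bystander, leave alone: a steel mug, 80 mm diameter, 90 mm tall, to the robot's right; origin at the centre of its underside
- reagent: bystander, leave alone: an amber bottle, 60 mm diameter, 120 mm tall, to the robot's left; origin at the centre of its underside
- bowl: bystander, leave alone: a white bowl, 100 mm diameter, 45 mm tall, to the robot's left near its base; origin at the centre of its underside

How it is judged:
On the way, in this order (a step that is already met when the one before it is completed fails the run):
1. the dial rests four clicks clockwise of its start, with the start button not yet pressed (value of joint dial between 1.95 and 2.24 rad and velocity of joint dial below 0.3 rad/s and value of joint start below 0.002 m), for 0.3 s.
2. the start button is pressed down with the dial four clicks on (value of joint dial between 1.95 and 2.24 rad and value of joint start above 0.0045 m), for 0.05 s.
At the end, for the whole second after the job is handed in: the dial rests at four clicks (2.094 rad, +-0.145) clockwise of its start, and the start button has been pressed after that (at least 4.5 of its 6 mm) and is up again (value of joint dial between 1.95 and 2.24 rad and velocity of joint dial between -0.05 and 0.05 rad/s and value of joint start below 0.0015 m); the robot touches nothing.
It fails at once if the dial is turned past the fourth click (towards the fifth) (value of joint dial above 2.42 rad).
It fails at once if the dial is turned anticlockwise past its starting click (value of joint dial below -0.32 rad).
It fails at once if the start button is pressed before the dial is four clicks on (value of joint start above 0.0025 m and value of joint dial below 1.85 rad).
It fails at once if the dial is pushed harder than 30 N (contact force between the fingers and dial above 30 N).
It fails at once if a bystander is moved more than 20 mm, lifted or tipped (distance of any of jar, weight, tray, brush, mug, reagent, bowl from where it was at the start of the episode above 0.02 m or angle between any of jar, weight, tray, mug, reagent, bowl's own z axis and vertical above 0.4 rad).
It also fails if it takes over 58 s, if anything falls off the work surface, if the arm or the gripper's body presses on something with over 40 N, if the wrist force passes 120 N, or if a joint passes its speed limit or range.

## Working session

There is one attempt and no reset: what is moved stays moved. The work goes in short steps, Python scripts to look and compute and a shell command to move; the robot and the scene stay as the last step left them, time stands still between calls to the robot, and variables do not carry over. Pictures are saved under pics/ and viewed, at most 10 in all, crops included, and the job is handed in when it is done.

```bash
mkdir -p pics; ls
python3 - <<'E'
from bench import r
import cv2,numpy as np
s=r.read_state();print({k:np.round(v,3) for k,v in s.items()})
for n in("top","scene"):
    c=r.camera(n);cv2.imwrite(f"pics/{n}0.png",c["img"][:,:,::-1]);print(n,c["fx"],c["cx"],c["cy"],np.round(c["pose"],3).tolist())
E
```

```text
bench.py
jog.py
pics
{'time': np.float64(0.0), 'joint_positions': array([ 1.134,  0.333, -0.065,  1.461,  0.022,  1.35 , -0.088]), 'joint_vel': array([ 0.   , -0.001, -0.   ,  0.   , -0.   ,  0.   ,  0.001]), 'joint_torque': array([ 0.0000e+00, -6.2324e+01,  2.5000e-02, -3.8990e+01, -6.1000e-02,
        4.0000e-02,  0.0000e+00]), 'ee_pos': array([ 0.251, -0.572,  0.244]), 'eef_rot': array([ 0.979,  0.205, -0.   , -0.001]), 'ft_force': array([-0.116,  0.225, -0.26 ]), 'torque': array([ 0.004, -0.009, -0.003]), 'grip_force': np.float64(0.0), 'width': np.float64(0.087)}
top 425.8690165487031 258.31457906139104 188.73995938494286 [[0.027, -0.987, 0.16, 0.349], [-1.0, -0.027, 0.004, -0.065], [0.0, -0.16, -0.987, 1.318], [0.0, 0.0, 0.0, 1.0]]
scene 478.1527344425972 253.58239556593725 195.14651777390364 [[0.202, 0.739, -0.642, 1.367], [0.979, -0.141, 0.147, -0.256], [0.018, -0.659, -0.752, 1.066], [0.0, 0.0, 0.0, 1.0]]
```

View pics/top0.png

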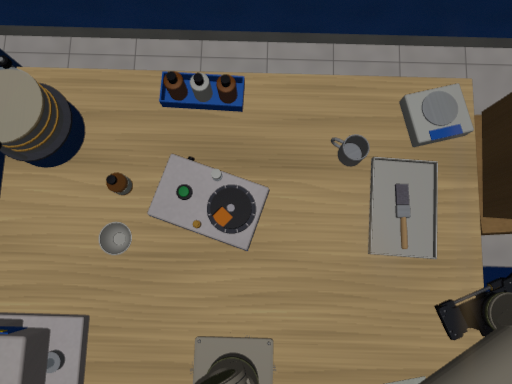

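View pics/scene0.png

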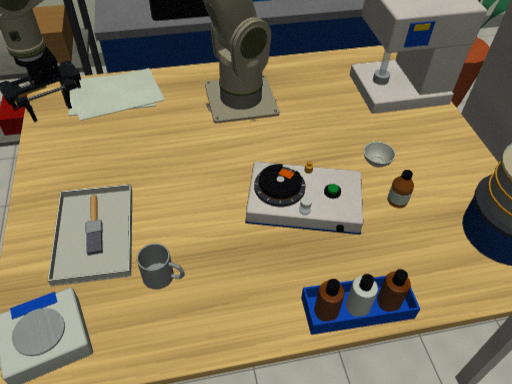

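Top view: dial about (231,208), orange notch (222,217), button (184,192), jar (216,174) and weight (197,224). Next I'll measure these by colour masks in both views.

```bash
cat > h.py <<'E'
from bench import r
import cv2,numpy as np
def ray(c,u,v,z):
    P=c["pose"];d=P[:3,:3]@[(u-c["cx"])/c["fx"],(v-c["cy"])/c["fy"],1]
    return P[:3,3]+d*(z-P[2,3])/d[2]
def blob(c,lo,hi,box,zs):
    h=cv2.cvtColor(c["img"],cv2.COLOR_RGB2HSV);m=cv2.inRange(h,lo,hi);k=np.zeros_like(m)
    x0,y0,x1,y1=box;k[y0:y1,x0:x1]=m[y0:y1,x0:x1]
    n,l,s,ce=cv2.connectedComponentsWithStats(k)
    i=1+s[1:,4].argmax();return ce[i],s[i,4],np.round(ray(c,*ce[i],zs),4),(l==i)
def look(n):
    c=r.camera(n);B={"top":(140,150,275,250),"scene":(245,155,365,235)}[n]
    o={}
    o["orange"]=blob(c,(5,180,120),(18,255,255),B,.074)
    o["green"]=blob(c,(50,120,40),(80,255,255),B,.077)
    return c,o
E
python3 - <<'E'
from h import *
for n in("top","scene"):
    c,o=look(n)
    for k,v in o.items(): print(n,k,v[:3])
    h=cv2.cvtColor(c["img"],cv2.COLOR_RGB2HSV)
    for p in ({"top":[(231,208),(216,174),(197,224)],"scene":[(280,179),(306,203),(309,166)]}[n]):print(p,ray(c,*p,.091).round(3))
    B=(190,165,275,250) if n=="top" else (245,155,310,210)
    d=blob(c,(0,0,0),(179,255,70),B,.08)
    cn=max(cv2.findContours(d[3].astype(np.uint8),0,2)[0],key=cv2.contourArea)
    e=cv2.fitEllipse(cv2.convexHull(cn));print("dial",e,ray(c,*e[0],.07),ray(c,*e[0],.091))
    x,y=(map(int,e[0]));a=c["img"][y-50:y+50,x-75:x+60,::-1] if n=="top" else c["img"][y-40:y+60,x-40:x+95,::-1]
    cv2.imwrite(f"pics/{n}1.png",cv2.resize(a,None,fx=4,fy=4,interpolation=2))
    ys,xs=np.nonzero(d[3]); print("bbox",xs.min(),xs.max(),ys.min(),ys.max(),"crop0",x,y)
E
cd pics; python3 -c "
import cv2,numpy as np
a,b=cv2.imread('top1.png'),cv2.imread('scene1.png');cv2.imwrite('both1.png',cv2.resize(np.hstack([a,b]),(800,296)))"
```

```text
top orange (array([222.015, 216.535]), np.int32(200), array([0.4655, 0.0438, 0.074 ]))
top green (array([183.07070707, 191.09090909]), np.int32(99), array([0.5372, 0.1614, 0.077 ]))
(231, 208) [0.489 0.017 0.091]
(216, 174) [0.588 0.065 0.091]
(197, 224) [0.44  0.113 0.091]
dial ((230.888427734375, 208.72494506835938), (47.913597106933594, 48.326820373535156), 81.63580322265625) [0.48960103 0.01895164 0.07      ] [0.48722808 0.01753194 0.091     ]
bbox 207 255 185 232 crop0 230 208
scene orange (array([286.05617978, 173.02247191]), np.int32(89), array([0.4547, 0.047 , 0.074 ]))
scene green (array([332.7752809 , 188.48314607]), np.int32(89), array([0.5399, 0.1598, 0.077 ]))
(280, 179) [0.49  0.019 0.091]
(306, 203) [0.588 0.067 0.091]
(309, 166) [0.455 0.114 0.091]
dial ((279.2926330566406, 185.41043090820312), (41.751983642578125, 50.40022277832031), 97.3856430053711) [0.49453519 0.01743851 0.07      ] [0.51292983 0.01168359 0.091     ]
bbox 255 304 164 206 crop0 279 185
```

View pics/both1.png

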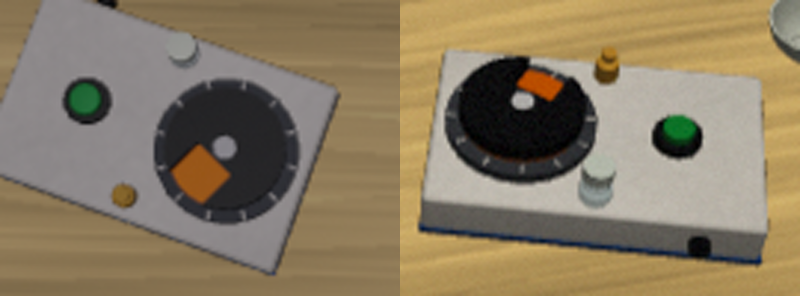

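Dial centre is (0.489, 0.018) and the button (0.538, 0.161), which matches the 150 mm spacing. The notch points to about 132°. I'll close the fingers and travel to above the notch.

```bash
python3 jog.py '[[0.26,-0.1,0,0,0],[0.26,-0.1,0,0,0],[0.26,-0.1,0,0,0],[0.26,-0.1,0,0,0],[0.26,-0.1,0,0,0],[0.26,-0.1,0,0,0],[0.44,-0.486,0,0,0],[0.44,-0.486,0,0,0],[0.44,-0.486,0,0,0],[0.44,-0.486,0,0,0],[0.44,-0.486,0,0,0],[0.44,-0.486,0,0,0]]' 10
python3 jog.py '[[0,0,0,0,0]]'
python3 - <<'E'
from h import *
s=r.read_state();print(s["time"],s["joint_positions"].round(3),s["ee_pos"],s["eef_rot"],s["width"])
c=r.camera("wrist");cv2.imwrite("pics/w2.png",c["img"][:,:,::-1]);print(c["fx"],c["cx"],c["cy"],c["pose"].round(3).tolist())
E
```

```text
time: 1.4
ee_pos: [0.4555, -0.0743, 0.2446]
eef_rot: [0.979, 0.205, 0.0, 0.0]
ft_force: [0.8, -0.3, 0.4]
width: 0.0027
grip_force: 0.0
time: 1.5
ee_pos: [0.4562, -0.0694, 0.245]
eef_rot: [0.978, 0.21, 0.001, -0.0]
ft_force: [-1.0, -0.5, 0.8]
width: 0.001
grip_force: 0.0
1.5 [ 0.535 -0.007 -0.475  1.85  -0.004  1.297 -1.087] [ 0.45616652 -0.06938728  0.24504364] [ 9.77690260e-01  2.10050814e-01  5.83790790e-04 -2.63789041e-04] 0.0009834200613978176
336.09369885625597 257.39957389535596 187.0037657531556 [[0.412, -0.876, -0.252, 0.525], [-0.911, -0.396, -0.112, -0.037], [-0.001, 0.276, -0.961, 0.385], [0.0, 0.0, 0.0, 1.0]]
```

View pics/w2.png

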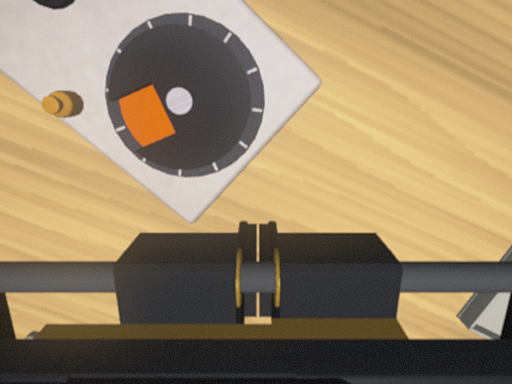

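The wrist view shows the dial with its spot at (179,101), the notch around (147,115) and the weight at (62,104). I'll refine the positions from this.

Run:
```python
from h import *
c=r.camera("wrist")
b=blob(c,(5,180,120),(18,255,255),(100,60,200,160),.074);print("orange",b[:3])
q=blob(c,(0,0,130),(179,60,255),(160,80,200,122),.091);print("spot",q[:3])
d=b[2]-q[2];print(np.degrees(np.arctan2(d[1],d[0])),np.linalg.norm(d[:2]))
e=cv2.minAreaRect(np.argwhere(b[3])[:,::-1].astype(np.float32));P=np.array([ray(c,*p,.074) for p in cv2.boxPoints(e)]);print(P.round(4))
for i in range(4):
    v=P[(i+1)%4]-P[i];print(np.degrees(np.arctan2(v[1],v[0])),np.linalg.norm(v))
s=r.read_state();print(s["ee_pos"],s["eef_rot"])
# wrist is where
print("weight",ray(c,62,104,.08))
```

```text
orange (array([141.23285024, 114.25410628]), np.int32(2070), array([0.4633, 0.0463, 0.074 ]))
spot (array([174.00343643,  98.61512027]), np.int32(582), array([0.4904, 0.0204, 0.091 ]))
136.29704132512708 0.037486264151019376
[[0.4652 0.0752 0.074 ]
 [0.4923 0.0502 0.074 ]
 [0.46   0.017  0.074 ]
 [0.4314 0.0425 0.074 ]]
-42.705300584731 0.036846299322301206
-134.1592412023017 0.04630288179214014
138.2735027172636 0.03836821382430714
44.01363469204125 0.047020476357992065
[ 0.45593748 -0.07554855  0.24469186] [9.78426634e-01 2.06594228e-01 7.76215943e-05 3.75947360e-04]
weight [0.44443523 0.11111349 0.08      ]
```

```bash
python3 jog.py '[[0.053,-0.112,0,-0.25,0],[0.053,-0.112,0,-0.25,0],[0.053,-0.112,0,-0.25,0],[0.053,-0.112,0,-0.25,0],[0.053,-0.112,0.08,-0.25,0],[0.053,-0.112,0.08,-0.25,0],[0.053,-0.112,0.08,-0.25,0],[0.053,-0.112,0.08,-0.25,0],[0.053,-0.112,0.08,-0.25,0]]'
python3 - <<'E'
from h import *
s=r.read_state();print(s["joint_positions"].round(3),s["ee_pos"],s["eef_rot"],s["ft_force"])
c=r.camera("wrist");cv2.imwrite("pics/w3.png",c["img"][:,:,::-1])
E
```

```text
time: 2.5
ee_pos: [0.4607, 0.0469, 0.1664]
eef_rot: [0.946, 0.325, 0.001, 0.0]
ft_force: [-0.1, -0.5, -0.7]
width: 0.0004
grip_force: 0.0
[ 0.394  0.077 -0.611  1.947  0.049  1.13  -1.144] [0.46067685 0.04694773 0.16635704] [9.45656474e-01 3.25164940e-01 1.18681084e-03 4.31476612e-04] [-0.13859487 -0.53425303 -0.67932849]
```

View pics/w3.png

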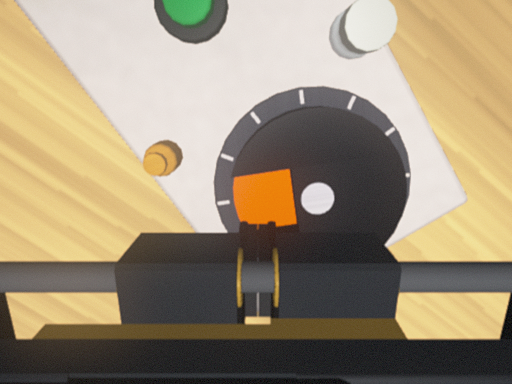

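The notch (centre about (265,198)) and spot (318,198) are visible just beyond the fingertips at (258,225). One more measurement, with the planned waypoints in tool axes.

```bash
cat > plan.py <<'E'
from h import *
def yaw(s):
    q=s["eef_rot"];return 2*np.arctan2(q[1],q[0])
def tool(s,p):  # world xy target -> tool dx,dy
    w=yaw(s);X,Y=np.array(p[:2])-s["ee_pos"][:2]
    return round(np.cos(w)*X+np.sin(w)*Y,4),round(np.sin(w)*X-np.cos(w)*Y,4)
E
python3 - <<'E'
from plan import *
r.camera("wrist");c=r.camera("wrist")
q=blob(c,(0,0,130),(179,60,255),(295,175,340,222),.091);print("spot",q[:3])
b=blob(c,(5,180,120),(18,255,255),(220,150,310,222),.074)
P=np.argwhere(b[3])[:,::-1].astype(np.float32)
# edges: top row edge and right side edge of the orange patch
w=np.array([ray(c,*p,.074)[:2] for p in P]);H=cv2.minAreaRect(w.astype(np.float32));print(H)
s=r.read_state();print(s["ee_pos"],np.degrees(yaw(s)))
C=np.array([.490,.0195])
for a in (136.5,126,120,115,110):print(a,tool(s,C+.043*np.array([np.cos(np.radians(a)),np.sin(np.radians(a))])))
E
```

```text
spot (array([317.7114486 , 198.27570093]), np.int32(856), array([0.4906, 0.0202, 0.091 ]))
((0.4635070562362671, 0.04414697736501694), (0.04023575410246849, 0.0430382676422596), 46.82463836669922)
[0.46030482 0.04742002 0.16592177] 38.001607747724435
136.5 (np.float64(-0.0001), np.float64(-0.0022))
126 (np.float64(0.0077), np.float64(-0.0027))
120 (np.float64(0.0122), np.float64(-0.0023))
115 (np.float64(0.0159), np.float64(-0.0016))
110 (np.float64(0.0195), np.float64(-0.0006))
```

```bash
python3 jog.py '[[0,-0.002,0.03,0,0],[0,-0.002,0.045,0,0],[0,-0.002,0.055,0,0],[0,-0.002,0.064,0,0],[0,-0.002,0.064,0,0],[0,-0.002,0.064,0,0],[0,-0.002,0.064,0,0]]'
python3 - <<'E'
from plan import *
s=r.read_state();print(s["ee_pos"],np.degrees(yaw(s)),s["ft_force"])
C=np.array([.4904,.020])
for a in (126,121,116,111,106,101):print(a,tool(s,C+.043*np.array([np.cos(np.radians(a)),np.sin(np.radians(a))])))
E
```

```text
time: 3.35
ee_pos: [0.4588, 0.0493, 0.1013]
eef_rot: [0.945, 0.326, 0.001, 0.0]
ft_force: [-1.1, -0.5, -0.1]
width: 0.0006
grip_force: 0.0
[0.45876896 0.04925598 0.10130044] 38.03445398364009 [-1.12822463 -0.49531877 -0.11174995]
126 (np.float64(0.0084), np.float64(-0.0004))
121 (np.float64(0.0122), np.float64(-0.0001))
116 (np.float64(0.0159), np.float64(0.0005))
111 (np.float64(0.0195), np.float64(0.0014))
106 (np.float64(0.023), np.float64(0.0027))
101 (np.float64(0.0264), np.float64(0.0042))
```

```bash
python3 jog.py '[[0.0084,-0.0004,0,0.05,0],[0.0122,-0.0001,0,0.1,0],[0.014,0.0002,0,0.15,0],[0.0159,0.0005,0,0.18,0],[0.0177,0.0009,0,0.21,0],[0.0195,0.0014,0,0.24,0],[0.021,0.002,0,0.26,0],[0.023,0.0027,0,0.28,0],[0.023,0.0027,0,0.28,0],[0.023,0.0027,0,0.28,0]]'
cat >> plan.py <<'E'
C=np.array([.4904,.020])
def dial():
    c=r.camera("wrist");h=cv2.cvtColor(c["img"],cv2.COLOR_RGB2HSV);m=cv2.inRange(h,(5,180,120),(18,255,255));m[235:]=0
    t=r.camera("top");b=blob(t,(5,180,120),(18,255,255),(205,183,257,234),.074);d=b[2][:2]-C
    print("top orange",b[1],b[2],"dir",np.degrees(np.arctan2(d[1],d[0])),"rad",np.hypot(*d))
    return c,t
def state():
    s=r.read_state();d=s["ee_pos"][:2]-C
    print(s["time"],s["joint_positions"].round(2),s["ee_pos"].round(4),"yaw",np.degrees(yaw(s)).round(1),"F",s["ft_force"].round(1),"finger ang",np.degrees(np.arctan2(d[1],d[0])).round(1),"r",np.hypot(*d).round(4))
    return s
def way(s,angs,R=.043):
    for a in angs:print(a,*tool(s,C+R*np.array([np.cos(np.radians(a)),np.sin(np.radians(a))])))
E
python3 - <<'E'
from plan import *
s=state();c,t=dial();way(s,range(105,60,-5))
cv2.imwrite("pics/d4.png",np.hstack([cv2.resize(c["img"],(400,300)),cv2.resize(t["img"][170:245,190:290],(400,300))])[:,:,::-1])
E
```

```text
time: 4.35
ee_pos: [0.4781, 0.0615, 0.1007]
eef_rot: [0.982, 0.191, 0.0, -0.0]
ft_force: [0.8, -0.4, 0.5]
width: 0.0006
grip_force: 0.0
4.35 [ 0.32  0.21 -0.58  1.97  0.14  1.   -1.52] [0.4781 0.0615 0.1007] yaw 22.0 F [ 0.8 -0.4  0.5] finger ang 106.4 r 0.0433Traceback (most recent call last):
  File "<stdin>", line 2, in <module>
  File "plan.py", line 10, in dial
    t=r.camera("top");b=blob(t,(5,180,120),(18,255,255),(205,183,257,234),.074);d=b[2][:2]-C
                        ~~~~^^^^^^^^^^^^^^^^^^^^^^^^^^^^^^^^^^^^^^^^^^^^^^^^^^^
  File "h.py", line 10, in blob
    i=1+s[1:,4].argmax();return ce[i],s[i,4],np.round(ray(c,*ce[i],zs),4),(l==i)
        ~~~~~~~~~~~~~~^^
ValueError: attempt to get argmax of an empty sequence
```

Run:
```python
from plan import *
s=state();way(s,range(105,60,-5))
c=r.camera("wrist");t=r.camera("scene")
cv2.imwrite("pics/d5.png",np.hstack([cv2.resize(c["img"],(400,300)),cv2.resize(t["img"][150:225,235:335],(400,300))])[:,:,::-1])
```

```text
4.45 [ 0.32  0.21 -0.58  1.97  0.14  1.   -1.52] [0.478  0.0614 0.1006] yaw 22.0 F [0.9 1.2 0.5] finger ang 106.6 r 0.0432
105 0.0012 0.0004
100 0.0049 0.001
95 0.0085 0.0019
90 0.0121 0.0032
85 0.0155 0.0047
80 0.0187 0.0066
75 0.0218 0.0087
70 0.0247 0.0111
65 0.0274 0.0137
```

View pics/d5.png

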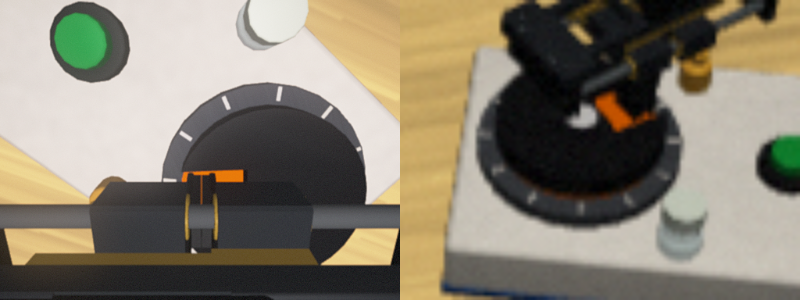

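The dial appears to have snapped one click: a strip of the notch floor now shows ahead of the finger in the wrist image, with its edge from about (183,172) to (243,169). I'll measure the dial angle from that edge's direction.

```bash
cat >> plan.py <<'E'
def wall():
    c=r.camera("wrist");h=cv2.cvtColor(c["img"],cv2.COLOR_RGB2HSV);m=cv2.inRange(h,(5,190,120),(18,255,255));m[:150]=0;m[235:]=0;m[:,:150]=0
    n,l,st,_=cv2.connectedComponentsWithStats(m);i=1+st[1:,4].argmax();m=(l==i)
    xs=np.nonzero(m.sum(0)>2)[0][5:-5];ys=np.array([m[:,x].argmax() for x in xs])
    p=np.array([ray(c,x,y,.074)[:2] for x,y in zip(xs,ys)],np.float32)
    vx,vy,x0,y0=cv2.fitLine(p,cv2.DIST_HUBER,0,.01,.01).ravel()
    if (x0-C[0])*vx+(y0-C[1])*vy<0:vx,vy=-vx,-vy
    a=np.degrees(np.arctan2(vy,vx));print("cols",xs[0],xs[-1],"rows",ys[0],ys[-1],"notch dir",a,"turned cw",136.5-a,"wall offset cw",vy*(x0-C[0])-vx*(y0-C[1]))
E
python3 -c "
from plan import *
wall()"
```

```text
cols 238 310 rows 210 212 notch dir 107.585335 turned cw 28.914665 wall offset cw 0.017475397390284322
```

One click is confirmed: 28.9° measured. Now the second.

```bash
python3 jog.py '[[0.0085,0.0019,0,0.05,0],[0.0121,0.0032,0,0.1,0],[0.0138,0.0039,0,0.15,0],[0.0155,0.0047,0,0.18,0],[0.0171,0.0056,0,0.21,0],[0.0187,0.0066,0,0.24,0],[0.02,0.0074,0,0.26,0],[0.0212,0.0083,0,0.28,0],[0.0212,0.0083,0,0.28,0],[0.0212,0.0083,0,0.28,0]]'
python3 - <<'E'
from plan import *
wall();s=state();way(s,range(75,40,-5))
E
```

```text
time: 5.6
ee_pos: [0.5013, 0.0617, 0.1008]
eef_rot: [0.999, 0.052, 0.001, -0.0]
ft_force: [-1.0, -0.4, 0.5]
width: 0.0004
grip_force: 0.1Traceback (most recent call last):
  File "<stdin>", line 2, in <module>
  File "plan.py", line 24, in wall
    vx,vy,x0,y0=cv2.fitLine(p,cv2.DIST_HUBER,0,.01,.01).ravel()
                ~~~~~~~~~~~^^^^^^^^^^^^^^^^^^^^^^^^^^^^
cv2.error: OpenCV(4.12.0) /io/opencv/modules/imgproc/src/linefit.cpp:618: error: (-215:Assertion failed) npoints2 >= 0 || npoints3 >= 0 in function 'fitLine'
```

Run:
```python
from plan import *
s=state();way(s,range(80,35,-5))
c=r.camera("wrist");t=r.camera("scene")
cv2.imwrite("pics/d6.png",np.hstack([cv2.resize(c["img"],(400,300)),cv2.resize(t["img"][150:225,235:335],(400,300))])[:,:,::-1])
```

```text
5.65 [ 0.27  0.25 -0.54  1.92  0.15  1.01 -1.8 ] [0.5013 0.0619 0.1009] yaw 6.0 F [-0.  -0.2 -0.1] finger ang 75.4 r 0.0433
80 -0.0034 -0.0008
75 0.0002 0.0004
70 0.0036 0.0018
65 0.0069 0.0036
60 0.01 0.0057
55 0.013 0.008
50 0.0157 0.0106
45 0.0182 0.0134
40 0.0204 0.0164
```

View pics/d6.png

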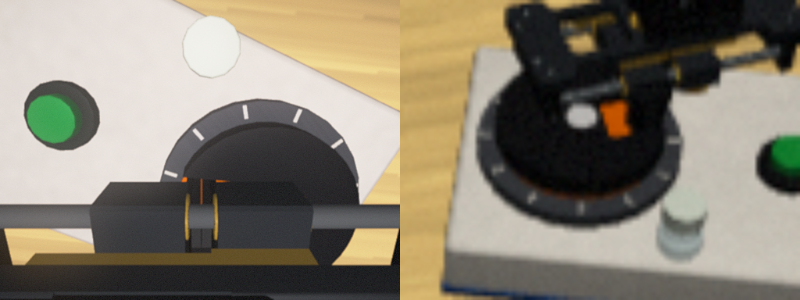

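The scene view shows the notch swung further clockwise, with its inner edge near (600,105)–(612,137), and the force is about zero. I'll check the angle numerically from the scene mask edges.

```bash
cat >> plan.py <<'E'
def scene():
    c=r.camera("scene");h=cv2.cvtColor(c["img"],cv2.COLOR_RGB2HSV);b=blob(c,(3,150,90),(20,255,255),(262,160,299,195),.074)
    w=np.array([ray(c,x,y,.074)[:2] for y,x in np.argwhere(b[3])])-C
    print("n",len(w),"centroid",w.mean(0).round(4))
    rw=np.unique(np.argwhere(b[3])[:,0]);print([(y,*(np.nonzero(b[3][y])[0][[0,-1]])) for y in rw])
    l=np.array([ray(c,np.nonzero(b[3][y])[0][0]-.5,y,.074)[:2] for y in rw[1:]],np.float32)-C
    v=cv2.fitLine(l.astype(np.float32),cv2.DIST_HUBER,0,.01,.01).ravel();print("left edge dir",np.degrees(np.arctan2(v[1],v[0])),"at",v[2:])
    return c
E
python3 - <<'E'
from plan import *
scene()
E
```

```text
n 48 centroid [-0.0115  0.028 ]
[(np.int64(175), np.int64(289), np.int64(290)), (np.int64(176), np.int64(285), np.int64(291)), (np.int64(177), np.int64(285), np.int64(291)), (np.int64(178), np.int64(286), np.int64(291)), (np.int64(179), np.int64(286), np.int64(291)), (np.int64(180), np.int64(286), np.int64(290)), (np.int64(181), np.int64(287), np.int64(291)), (np.int64(182), np.int64(287), np.int64(291)), (np.int64(183), np.int64(287), np.int64(291))]
left edge dir -0.7513118 at [-0.0111608   0.01946161]
```

Inconclusive at this resolution, so I'll lift out and look unobstructed.

```bash
python3 jog.py '[[0,0,-0.04,0,0],[-0.02,0,-0.06,0,0],[-0.05,0,-0.06,0,0],[-0.06,0,-0.06,0,0],[-0.06,0,-0.06,0,0],[-0.06,0,-0.06,0,0],[-0.06,0,-0.06,0,0]]'
cat >> plan.py <<'E'
def free(box=None):
    r.camera("wrist");c=r.camera("wrist");b=blob(c,(5,180,120),(18,255,255),box or (100,0,450,225),.074)
    w=np.array([ray(c,x,y,.074)[:2] for y,x in np.argwhere(b[3])],np.float32)
    d=w.mean(0)-C;a=np.degrees(np.arctan2(d[1],d[0]));print("orange",b[:2],"dir",a,"rad",np.hypot(*d),"turned",136.5-a,cv2.minAreaRect(w))
    return c
E
python3 - <<'E'
from plan import *
c=free();state()
cv2.imwrite("pics/d7.png",c["img"][:,:,::-1])
E
```

```text
time: 6.5
ee_pos: [0.4418, 0.0554, 0.1604]
eef_rot: [0.999, 0.052, 0.0, -0.0]
ft_force: [-0.6, -0.1, 0.4]
width: 0.0006
grip_force: 0.0
orange (array([266.62013139, 132.60793055]), np.int32(4262)) dir 89.80913735416443 rad 0.035415096680100934 turned 46.690862645835566 ((0.4898240864276886, 0.05606680363416672), (0.04609602689743042, 0.04280586168169975), 0.504956841468811)
6.6 [ 0.33  0.04 -0.56  2.    0.02  1.11 -1.71] [0.4416 0.0554 0.1603] yaw 6.0 F [ 0.6  0.6 -0.5] finger ang 144.0 r 0.0603
```

View pics/d7.png

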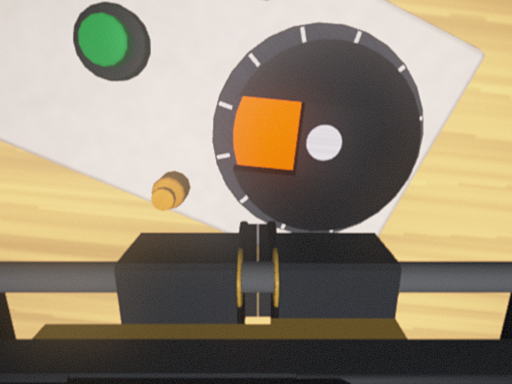

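The notch reads about 90° (centroid (267,133)), 46.5° of turn, so it's balanced almost at the midpoint between clicks 1 and 2. I'll check whether it's moving.

```bash
python3 jog.py '[[0,0,0,0,0],[0,0,0,0,0],[0,0,0,0,0]]' | head -1
python3 - <<'E'
from plan import *
free();s=state();way(s,[110,105,100,95,90,85,80,75,70,65])
E
```

```text
time: 6.9
orange (array([266.46760563, 131.60328638]), np.int32(4260)) dir 89.71824361248733 rad 0.03537176432797418 turned 46.78175638751267 ((0.4898301362991333, 0.05602705478668213), (0.04619133844971657, 0.0426923930644989), 0.4643884599208832)
7.0 [ 0.33  0.04 -0.56  2.    0.02  1.12 -1.71] [0.4411 0.0553 0.1605] yaw 5.9 F [ 0.1 -0.   0.4] finger ang 144.4 r 0.0606
110 0.035 -0.0015
105 0.0386 -0.0023
100 0.0424 -0.0027
95 0.0461 -0.0028
90 0.0499 -0.0026
85 0.0536 -0.002
80 0.0572 -0.0011
75 0.0608 0.0001
70 0.0642 0.0015
65 0.0675 0.0033
```

Static, held by friction at the crest. I'll re-enter the notch and finish the second click with slightly more travel.

```bash
python3 jog.py '[[0.04,-0.0026,0,0,0],[0.0499,-0.0026,0,0.05,0],[0.0499,-0.0026,0,0.1,0],[0.0499,-0.0026,0.03,0.1,0],[0.0499,-0.0026,0.05,0.1,0],[0.0499,-0.0026,0.06,0.1,0],[0.0536,-0.002,0.06,0.1,0],[0.0572,-0.0011,0.06,0.1,0],[0.0608,0.0001,0.06,0.1,0],[0.0625,0.0008,0.06,0.1,0],[0.0642,0.0015,0.06,0.1,0],[0.0642,0.0015,0.06,0.1,0]]'
python3 - <<'E'
from plan import *
try: wall()
except Exception as e: print("nowall")
s=state();way(s,range(75,35,-5))
E
```

```text
time: 8.2
ee_pos: [0.5055, 0.0603, 0.1008]
eef_rot: [1.0, 0.002, 0.0, 0.0]
ft_force: [-0.4, 0.1, -0.7]
width: 0.0003
grip_force: 0.0
cols 280 308 rows 222 228 notch dir 77.54671 turned cw 58.953293 wall offset cw 0.0170561840700376
8.25 [ 0.27  0.26 -0.54  1.91  0.16  1.02 -1.9 ] [0.5052 0.0604 0.1007] yaw 0.2 F [-0.2 -0.4 -0.1] finger ang 69.9 r 0.043
75 -0.0037 -0.0011
70 -0.0001 0.0
65 0.0034 0.0014
60 0.0067 0.0032
55 0.0098 0.0052
50 0.0128 0.0075
45 0.0156 0.0101
40 0.0181 0.0128
```

Second click confirmed: 59°. Now the third.

```bash
python3 jog.py '[[0.0034,0.0014,0,0.05,0],[0.0067,0.0032,0,0.1,0],[0.0083,0.0042,0,0.15,0],[0.0098,0.0052,0,0.2,0],[0.0113,0.0063,0,0.24,0],[0.0128,0.0075,0,0.27,0],[0.0145,0.009,0,0.3,0],[0.0161,0.0106,0,0.3,0],[0.0171,0.0117,0,0.3,0],[0.0171,0.0117,0,0.3,0]]'
python3 - <<'E'
from plan import *
try: wall()
except Exception as e: print("nowall")
s=state();way(s,[60,56,53,50,47,44,41,38,35,30,25,20,15,12,10])
E
```

```text
time: 9.25
ee_pos: [0.5226, 0.0483, 0.1006]
eef_rot: [0.989, -0.148, 0.0, 0.0]
ft_force: [0.3, -0.0, 0.2]
width: 0.0005
grip_force: 0.0
cols 236 296 rows 222 228 notch dir 49.685425 turned cw 86.814575 wall offset cw 0.01916612928978144
9.3 [ 0.25  0.29 -0.48  1.87  0.15  1.02 -2.17] [0.5225 0.0485 0.1006] yaw -17.0 F [ 0.4 -1.3  0.1] finger ang 41.6 r 0.0429
60 -0.0127 -0.0053
56 -0.0098 -0.0045
53 -0.0076 -0.0038
50 -0.0055 -0.0029
47 -0.0035 -0.002
44 -0.0015 -0.001
41 0.0004 0.0002
38 0.0023 0.0014
35 0.0041 0.0028
30 0.007 0.0052
25 0.0096 0.0079
20 0.012 0.0108
15 0.0141 0.0139
12 0.0153 0.0158
10 0.016 0.0171
```

Third click is done (87° measured, so 90°). For the fourth I'll stop early and check.

```bash
python3 jog.py '[[0.0041,0.0028,0,0.07,0],[0.007,0.0052,0,0.14,0],[0.0083,0.0065,0,0.2,0],[0.0096,0.0079,0,0.25,0],[0.0108,0.0093,0,0.25,0],[0.012,0.0108,0,0.25,0],[0.0128,0.012,0,0.25,0],[0.0128,0.012,0,0.25,0],[0.0128,0.012,0,0.25,0]]'
python3 - <<'E'
from plan import *
try: wall()
except Exception as e: print("nowall")
s=state();way(s,[30,25,20,17,15,12])
E
```

```text
time: 10.2
ee_pos: [0.5313, 0.0331, 0.1006]
eef_rot: [0.963, -0.27, 0.0, 0.0]
ft_force: [0.2, 0.2, -0.1]
width: 0.0004
grip_force: 0.1
cols 234 253 rows 223 220 notch dir 64.414734 turned cw 72.085266 wall offset cw 0.04236233537296777
10.25 [ 0.23  0.3  -0.44  1.85  0.15  1.03 -2.38] [0.5313 0.0332 0.1006] yaw -31.3 F [-0.4 -0.1 -0.3] finger ang 17.8 r 0.043
30 -0.0075 -0.0052
25 -0.0043 -0.0033
20 -0.0012 -0.0011
17 0.0005 0.0004
15 0.0016 0.0014
12 0.0032 0.003
```

```bash
python3 jog.py '[[0,0,-0.03,0,0],[0,0,-0.06,0,0],[-0.04,0,-0.07,0,0],[-0.06,0,-0.07,0,0],[-0.06,0,-0.07,0,0],[-0.06,0,-0.07,0,0],[-0.06,0,-0.07,0,0]]'|head -2
python3 - <<'E'
from plan import *
c=free();s=state();print("btn",blob(c,(50,120,40),(80,255,255),(0,0,512,225),.077)[:3], tool(s,(.5385,.1607)))
cv2.imwrite("pics/d8.png",c["img"][:,:,::-1])
way(s,[25,22,20,17,15,13,11])
E
```

```text
time: 10.95
ee_pos: [0.4804, 0.064, 0.1705]
orange (array([260.17590239, 130.33299441]), np.int32(3934)) dir 30.583400801724018 rad 0.035489414577188294 turned 105.91659919827597 ((0.5212045311927795, 0.03889715299010277), (0.04298878088593483, 0.04638846963644028), 31.08076286315918)
11.05 [ 0.23  0.11 -0.48  1.9   0.06  1.15 -2.39] [0.4802 0.0642 0.1703] yaw -31.4 F [-0.5  0.9 -0.6] finger ang 103.0 r 0.0453
btn (array([103.99583333, 200.49416667]), np.int32(1200), array([0.5371, 0.1616, 0.077 ])) (np.float64(-0.0004), np.float64(-0.1128))
25 0.0555 -0.0034
22 0.0573 -0.0021
20 0.0585 -0.0012
17 0.0603 0.0003
15 0.0614 0.0013
13 0.0624 0.0024
11 0.0635 0.0035
```

View pics/d8.png

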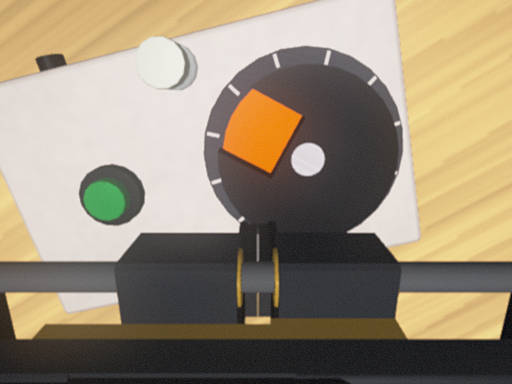

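The notch (260,130) is again on the crest, at 106°. I'll re-enter and nudge it about 4° more.

```bash
python3 jog.py '[[0.04,-0.0034,0,0,0],[0.0555,-0.0034,0,0,0],[0.0555,-0.0034,0,0,0],[0.0555,-0.0034,0.03,0,0],[0.0555,-0.0034,0.055,0,0],[0.0555,-0.0034,0.069,0,0],[0.0573,-0.0021,0.069,0,0],[0.0585,-0.0012,0.069,0,0],[0.0603,0.0003,0.069,0,0],[0.0614,0.0013,0.069,0,0],[0.062,0.0018,0.069,0,0],[0.062,0.0018,0.069,0,0]]'
python3 -c "
from plan import *
state()"
python3 jog.py '[[0,0,-0.03,0,0],[0,0,-0.06,0,0],[-0.04,0,-0.07,0,0],[-0.06,0,-0.07,0,0],[-0.06,0,-0.07,0,0],[-0.06,0,-0.07,0,0],[-0.06,0,-0.07,0,0]]'|head -2
python3 - <<'E'
from plan import *
c=free();s=state();print("btn",blob(c,(50,120,40),(80,255,255),(0,0,512,225),.077)[:3], tool(s,(.538,.161)))
E
```

```text
time: 12.25
ee_pos: [0.532, 0.0308, 0.102]
eef_rot: [0.963, -0.27, 0.0, 0.0]
ft_force: [-1.1, 0.2, -0.6]
width: 0.0004
grip_force: 0.0
12.25 [ 0.24  0.29 -0.44  1.85  0.15  1.03 -2.37] [0.532  0.0308 0.102 ] yaw -31.3 F [-1.1  0.2 -0.6] finger ang 14.6 r 0.0429
time: 12.95
ee_pos: [0.481, 0.0616, 0.1715]
orange (array([264.89637046, 122.48135169]), np.int32(3995)) dir 16.393957122326672 rad 0.03548742542102692 turned 120.10604287767333 ((0.5248260498046875, 0.03061755932867527), (0.04292948171496391, 0.04666324704885483), 16.930513381958008)
13.05 [ 0.24  0.11 -0.48  1.89  0.06  1.15 -2.39] [0.4809 0.0617 0.1713] yaw -31.3 F [-0.5 -1.  -0.8] finger ang 102.9 r 0.0427
btn (array([102.4323181 , 202.36379019]), np.int32(1182), array([0.5372, 0.1616, 0.077 ])) (np.float64(-0.0029), np.float64(-0.1145))
```

Dial is at 120.1°, four clicks. Now the button.

```bash
python3 jog.py '[[-0.003,-0.05,0,-0.1,0],[-0.003,-0.1,0,-0.2,0],[-0.003,-0.1145,0,-0.2,0],[-0.003,-0.1145,0,-0.2,0],[-0.003,-0.1145,0.04,-0.2,0],[-0.003,-0.1145,0.06,-0.2,0],[-0.003,-0.1145,0.068,-0.2,0],[-0.003,-0.1145,0.072,-0.2,0],[-0.003,-0.1145,0.075,-0.2,0],[-0.003,-0.1145,0.077,-0.2,0],[-0.003,-0.1145,0.0785,-0.2,0],[-0.003,-0.1145,0.0785,-0.2,0]]'
python3 -c "
from plan import *
state()"
```

```text
time: 14.25
ee_pos: [0.538, 0.1612, 0.0937]
eef_rot: [0.985, -0.172, 0.001, 0.0]
ft_force: [0.0, -3.1, 5.5]
width: 0.0005
grip_force: 2.3
14.25 [ 0.08  0.38 -0.53  1.78  0.22  1.04 -2.46] [0.538  0.1612 0.0937] yaw -19.9 F [ 0.  -3.1  5.5] finger ang 71.4 r 0.149
```

```bash
python3 jog.py '[[0,0,0.001,0,0],[0,0,0.0018,0,0],[0,0,0.0018,0,0]]'
python3 jog.py '[[0,0,-0.01,0,0],[0,0,-0.05,0,0],[0,0,-0.1,0,0],[0,0,-0.12,0,0],[-0.06,0.03,-0.12,0,0],[-0.1,0.03,-0.12,0,0],[-0.1,0.03,-0.12,0,0],[-0.1,0.03,-0.12,0,0],[-0.1,0.03,-0.12,0,0]]'
python3 - <<'E'
from plan import *
c=free();state();print("btn",blob(c,(50,120,40),(80,255,255),(0,0,512,225),.077)[:3])
cv2.imwrite("pics/d9.png",c["img"][:,:,::-1])
E
```

```text
time: 14.55
ee_pos: [0.5381, 0.1613, 0.0932]
eef_rot: [0.985, -0.172, 0.001, 0.0]
ft_force: [-6.6, -5.9, 19.2]
width: 0.0005
grip_force: 9.6
time: 15.45
ee_pos: [0.434, 0.1672, 0.2116]
eef_rot: [0.985, -0.172, 0.001, -0.0]
ft_force: [0.0, 0.6, -0.1]
width: 0.0008
grip_force: 0.0
orange (array([392.75832252,  18.27885863]), np.int32(2313)) dir 18.155097883695284 rad 0.03100455681645585 turned 118.34490211630472 ((0.5252221822738647, 0.028067592531442642), (0.04122325778007507, 0.04050726816058159), 17.230628967285156)
15.55 [ 0.14  0.04 -0.61  1.88  0.02  1.23 -2.4 ] [0.4342 0.1671 0.2112] yaw -19.9 F [ 0.2 -0.   0.1] finger ang 110.9 r 0.1575
btn (array([218.73791974,  59.02293202]), np.int32(1221), array([0.5372, 0.1626, 0.077 ]))
```

View pics/d9.png

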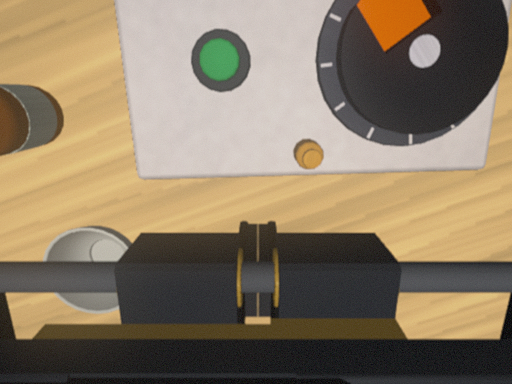

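The button at (219,59) is up again after bottoming out (force rose to 19 N). The dial is still at four clicks, the weight stands undisturbed and the arm is clear, so I'm handing in.

```bash
python3 -c "
from bench import r
print(r.close_job())"
```

```text
the job is handed in; nothing more can be done
None
```

The dial was turned four clicks clockwise (120° measured), then the start button was pressed fully and released, and the job is handed in; no verdict was returned.

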